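Find the softest sanding pad and push down its tag

TASK

With a fingertip, press each of the three sprung yellow sanding pads down about a centimetre, one after another from the robot's left to its right, to feel which is softest. Then push the red tag of the softest pad all the way down into its holder with a fingertip and draw back, leaving the pads free, the other two tags standing and everything else undisturbed. Only press: do not pull a tag up, and do not lift or move anything else.

Things in the scene. Friction and masses are not known exactly. Their poses are not given: they have to be found in the camera images.
- stand_left: The left one of three identical-looking fixed stands in a row (+y end): wooden base 130 x 80 x 18 mm (x, y, z), origin under its centre, yaw varies. Pad centred at local (-25, 0) mm, on the robot's side, over a steel spring cup of 36 mm diameter, 48 mm high; red tag at local (+45, 0) mm, in an aluminium holder 26 x 48 mm, 40 mm high.
- pad_left_top (a point): Centre of the flat top of the left pad when free, 76 mm above the table (a fixed point). Pad: round, 56 mm diameter, 12 mm thick, yellow on black, coil spring below; goes straight down 14 mm at most, springs back. Pressed 10 mm the softest takes about 4 N, the middle one 8 N, the stiffest 13 N (linear, yields from 1 N). Which pad has which spring changes from run to run and cannot be seen.
- tag_left_top (a point): Centre of the top of the left stand's red plastic tag (14 mm along local x, 34 mm along local y), 57 to 63 mm above the table at the start, 44 mm when fully down; it moves with the tag.
- tag_left (a joint): How far this tag is pushed straight down into its holder from its nominal height (60 mm), m: starts between -0.003 and 0.003, 0.016 is fully down (4 mm still stands above the holder); negative is pulled up (-0.014 at most). Held by about 3 N of friction, no spring: it stays where it is left.
- stand_middle: The middle one of three identical-looking fixed stands in a row (centre): wooden base 130 x 80 x 18 mm (x, y, z), origin under its centre, yaw varies. Pad centred at local (-25, 0) mm, on the robot's side, over a steel spring cup of 36 mm diameter, 48 mm high; red tag at local (+45, 0) mm, in an aluminium holder 26 x 48 mm, 40 mm high.
- pad_middle_top (a point): Centre of the flat top of the middle pad when free, 76 mm above the table (a fixed point). Pad: round, 56 mm diameter, 12 mm thick, yellow on black, coil spring below; goes straight down 14 mm at most, springs back. Pressed 10 mm the softest takes about 4 N, the middle one 8 N, the stiffest 13 N (linear, yields from 1 N). Which pad has which spring changes from run to run and cannot be seen.
- tag_middle_top (a point): Centre of the top of the middle stand's red plastic tag (14 mm along local x, 34 mm along local y), 57 to 63 mm above the table at the start, 44 mm when fully down; it moves with the tag.
- tag_middle (a joint): How far this tag is pushed straight down into its holder from its nominal height (60 mm), m: starts between -0.003 and 0.003, 0.016 is fully down (4 mm still stands above the holder); negative is pulled up (-0.014 at most). Held by about 3 N of friction, no spring: it stays where it is left.
- stand_right: The right one of three identical-looking fixed stands in a row (-y end): wooden base 130 x 80 x 18 mm (x, y, z), origin under its centre, yaw varies. Pad centred at local (-25, 0) mm, on the robot's side, over a steel spring cup of 36 mm diameter, 48 mm high; red tag at local (+45, 0) mm, in an aluminium holder 26 x 48 mm, 40 mm high.
- pad_right_top (a point): Centre of the flat top of the right pad when free, 76 mm above the table (a fixed point). Pad: round, 56 mm diameter, 12 mm thick, yellow on black, coil spring below; goes straight down 14 mm at most, springs back. Pressed 10 mm the softest takes about 4 N, the middle one 8 N, the stiffest 13 N (linear, yields from 1 N). Which pad has which spring changes from run to run and cannot be seen.
- tag_right_top (a point): Centre of the top of the right stand's red plastic tag (14 mm along local x, 34 mm along local y), 57 to 63 mm above the table at the start, 44 mm when fully down; it moves with the tag.
- tag_right (a joint): How far this tag is pushed straight down into its holder from its nominal height (60 mm), m: starts between -0.003 and 0.003, 0.016 is fully down (4 mm still stands above the holder); negative is pulled up (-0.014 at most). Held by about 3 N of friction, no spring: it stays where it is left.
- sanding_block: Loose cork sanding block 50 x 90 x 32 mm lying on the robot's side of the row; bystander; origin under its centre.
- offcut: Loose pale wood offcut 45 x 120 x 20 mm on the robot's side of the row; bystander; origin under its centre.
- mug: Loose black travel mug, 76 mm diameter, 128 mm tall, beyond the row; bystander; origin under its centre.
- glue: Loose white glue bottle with orange cap, 48 mm diameter, 115 mm tall, beyond the row; bystander; origin under its centre.
- tub: Loose clear tub with white lid, 90 mm diameter, 60 mm tall, beyond the row; bystander; origin under its centre.
- mallet: Loose orange mallet lying to the robot's right, 245 mm long, head 110 mm wide and 50 mm high; bystander; origin on the table, 90 mm from the head's axis.
Not all that is in view belongs to the job. Leave any pink look-alike of the stand_right alone.

How it is judged:
On the way, in this order (a step that is already met when the one before it is completed fails the run):
1. the left pad is pressed with the fingers more than 6 mm (((horizontal distance between cup_p and pad_left_top below 0.01 m and value of joint pad_p above 0.006 m and contact force between the fingers and cup_p above 0.5 N) or (horizontal distance between cup_q and pad_left_top below 0.01 m and value of joint pad_q above 0.006 m and contact force between the fingers and cup_q above 0.5 N) or (horizontal distance between cup_r and pad_left_top below 0.01 m and value of joint pad_r above 0.006 m and contact force between the fingers and cup_r above 0.5 N))), for 0.1 s.
2. then the middle pad is pressed with the fingers more than 6 mm (((horizontal distance between cup_p and pad_middle_top below 0.01 m and value of joint pad_p above 0.006 m and contact force between the fingers and cup_p above 0.5 N) or (horizontal distance between cup_q and pad_middle_top below 0.01 m and value of joint pad_q above 0.006 m and contact force between the fingers and cup_q above 0.5 N) or (horizontal distance between cup_r and pad_middle_top below 0.01 m and value of joint pad_r above 0.006 m and contact force between the fingers and cup_r above 0.5 N))), for 0.1 s.
3. then the right pad is pressed with the fingers more than 6 mm (((horizontal distance between cup_p and pad_right_top below 0.01 m and value of joint pad_p above 0.006 m and contact force between the fingers and cup_p above 0.5 N) or (horizontal distance between cup_q and pad_right_top below 0.01 m and value of joint pad_q above 0.006 m and contact force between the fingers and cup_q above 0.5 N) or (horizontal distance between cup_r and pad_right_top below 0.01 m and value of joint pad_r above 0.006 m and contact force between the fingers and cup_r above 0.5 N))), for 0.1 s.
4. then the softest pad's tag is pushed down by the fingers more than 13 mm (((horizontal distance between cup_q and pad_left_top below 0.01 m and value of joint tag_left above 0.013 m and contact force between the fingers and stand_left above 0.5 N) or (horizontal distance between cup_q and pad_middle_top below 0.01 m and value of joint tag_middle above 0.013 m and contact force between the fingers and stand_middle above 0.5 N) or (horizontal distance between cup_q and pad_right_top below 0.01 m and value of joint tag_right above 0.013 m and contact force between the fingers and stand_right above 0.5 N))), for 0.05 s.
At the end, for the whole second after the job is handed in: The softest pad's tag is down over 13 of its 16 mm; the other tags are 8 mm up to 7 mm down from nominal; pads sprung back to within 2 mm; loose bystanders within 30 mm of their starts. (cup_q with pad_q is the softest spring, cup_p medium, cup_r stiffest; shuffled, places not told.) (((horizontal distance between cup_q and pad_left_top below 0.01 m and value of joint tag_left above 0.013 m) or (horizontal distance between cup_q and pad_middle_top below 0.01 m and value of joint tag_middle above 0.013 m) or (horizontal distance between cup_q and pad_right_top below 0.01 m and value of joint tag_right above 0.013 m)) and (horizontal distance between cup_q and pad_left_top below 0.01 m or value of joint tag_left between -0.008 and 0.007 m) and (horizontal distance between cup_q and pad_middle_top below 0.01 m or value of joint tag_middle between -0.008 and 0.007 m) and (horizontal distance between cup_q and pad_right_top below 0.01 m or value of joint tag_right between -0.008 and 0.007 m) and value of joint each of pad_p, pad_q, pad_r below 0.002 m and distance of each of sanding_block, offcut, mug, glue, tub, mallet from where it was at the start of the episode below 0.03 m); the robot touches nothing.
It fails at once if the tag of a stiffer pad is pushed down 7 mm or more ((value of joint tag_left above 0.007 m and not (horizontal distance between cup_q and pad_left_top below 0.01 m)) or (value of joint tag_middle above 0.007 m and not (horizontal distance between cup_q and pad_middle_top below 0.01 m)) or (value of joint tag_right above 0.007 m and not (horizontal distance between cup_q and pad_right_top below 0.01 m))).
It fails at once if a tag is pulled up more than 8 mm (value of joint any of tag_left, tag_middle, tag_right below -0.008 m).
It fails at once if a loose bystander is lifted or moved more than 30 mm (distance of any of sanding_block, offcut, mug, glue, tub, mallet from where it was at the start of the episode above 0.03 m).
It also fails if it takes over 48 s, if anything falls off the work surface, if the arm or the gripper's body presses on something with over 40 N, if the wrist force passes 120 N, or if a joint passes its speed limit or range.

ROBOT

A 7-joint arm with a two-finger parallel gripper is mounted at the origin on the work surface. World frame = base frame: x ahead of the robot, y to its left, z up, the work surface at z = 0. Lengths are in m, angles in rad, forces in N, time in s.
With the tool pointing down it reaches from about 0.425 to 0.925 m from the base axis. Payload 6.8 kg.
Tool frame: the origin (TCP) lies between the finger pads; the fingertips stand finger_overhang ahead of it and the grasp point (between the pads) lies 6 mm ahead of it (finger_overhang is the distance from the TCP to the fingertips, in m); z points along the fingers, y is the line along which they close (so a half turn about z gives the same grasp; the last joint's range is limited). The gripper opens to 85 mm and grips with 20 to 120 N. Pads are 22 mm wide; open, the fingers measure 114 mm over their backs; the gripper's body (76 mm by 85 mm) begins 54 mm behind the grasp point. The pads swing forward as they close: fully open they stand 13 mm farther back than shut.
Start: joints at [-1.374, 0.477, 0.022, 1.555, -0.011, 1.109, -0.083], TCP at [0.203, 0.644, 0.227] pointing down, gripper open.
Joint ranges: [-2.96, 2.96], [-0.34, 2.1], [-1.41, 1.46], [0.24, 2.44], [-1.37, 4.51], [0.17, 1.92], [-2.96, 2.96]. Speed limits (rad/s): [2.39, 2.39, 3.14, 3.14, 3.14, 3.14, 3.14].

INTERFACE

Orientations are given as a unit quaternion [w, x, y, z].
In Python, from station import * gives the robot as it stands.
- The arm moves only by the tool drive_tool, never from a script. Its argument "increments" is a list of rows, each an object of numbers: "claw": the finger opening in m, from 0 to 0.0854; "dx", "dy", "dz": the shift along the tool's x, y, z in m; "wx", "wy", "wz": the turn, a rotation vector about the tool's x, y, z in degrees. A call has 1 to 20 rows; each row shifts and turns the commanded pose from where the row before left it, along the tool's axes as they then stand; what a row does not reach is not made up. A row lasts 1/8 s, in which the tool goes at most 62.5 mm and 10.7 degrees, less where a joint would pass 70% of its speed; a pose out of reach is approached as far as the arm can. A call with a gripper value outside its range is refused whole. The fingers move at their own pace and stop on an object; "newtons" is the grip in N (left out, the last holds). Time passes only in rows, so rows that do not move let the fingers close. It gives the time, the measured TCP pose, the force, the opening and the grip force at its end, in the units of the state.
- get_obs(): the state, without advancing time (a new reading comes with each control period).
- read_camera(name): name is "scene" or "side" or "wrist"; returns (picture, depth): 384x512x3 uint8, red, green, blue; 384x512 float32, m along the optical axis (not along the pixel's ray), 0 where there is no reading.
- calibration(name): a dict with "intrinsics" (3x3 intrinsics, pixels), "R" (3x3) and "t" (3): a world point X has camera coordinates R X + t; the wrist camera has in their place "mount" (4x4, takes a point from camera to tool coordinates, whose origin is the TCP and whose axes are the flange's). Camera axes: x right, y down, z forward; pixel columns grow to the right and rows downward; lengths in m; the calibration is good to about 2 mm. A picture is of the moment at which its call begins: read the wrist's pose just before it. calibration takes no time and is no camera call.
- hand_in(): hands the job in; it is judged then, once.
The state is a dict: "t": time; "q": joint angles; "joint_vel": joint speeds; "joint_torque": joint torques, N m; "eef_pos": TCP position; "tool_rot": TCP orientation; "contact_force": force on the tool from outside, world axes, zero at the start; "torque": the same for the moment, N m; "gripper_width": opening from 0.0 (shut) to 1.0 (fully open); "grasp_force": force on a finger pad.
Only numpy, scipy, OpenCV 4.12 (cv2) and the standard library are available. Lean on these libraries where they do the work, as an engineer would, in place of code of your own. Each camera call takes 0.05 s, during which the arm holds its last target. There are 200 camera calls.

## Working session

There is one attempt and no reset: what is moved stays moved. The work goes in short steps, Python scripts to look and compute and a tool call to move; the robot and the scene stay as the last step left them, time stands still between calls to the robot, and variables do not carry over. Pictures are saved under pics/ and viewed, at most 10 in all, crops included, and the job is handed in when it is done.

Besides the shell and the picture viewer there is one more tool, called after "Emit:" by a JSON object that holds its "api" and its "payload". drive_tool: Moves the arm, as the interface text tells. Its arguments: {"type":"object","properties":{"increments":{"type":"array","items":{"type":"object","properties":{"claw":{"type":"number"},"dx":{"type":"number"},"dy":{"type":"number"},"dz":{"type":"number"},"wx":{"type":"number"},"wy":{"type":"number"},"wz":{"type":"number"}}}},"newtons":{"type":"number"}},"required":["increments"]}

```bash
mkdir -p pics; python3 - <<'E'
from station import *
import cv2,numpy as np
o=get_obs();print({k:np.round(v,3).tolist() for k,v in o.items()})
ims=[]
for n in("scene","side"):
    p,d=read_camera(n);np.savez(f"{n}.npz",p=p,d=d);cv2.imwrite(f"pics/{n}0.png",p[...,::-1])
    c=calibration(n);R,t=np.array(c["R"]),np.array(c["t"]);print(n,np.round(-R.T@t,3),np.round(R[2],2))
print(calibration("wrist"))
try: print(finger_overhang)
except Exception as e: print(e)
E
ls
```

```text
{'t': 0.0, 'q': [-1.374, 0.478, 0.022, 1.556, -0.011, 1.109, -0.083], 'joint_vel': [0.003, -0.001, -0.001, -0.001, 0.0, -0.003, -0.0], 'joint_torque': [-0.001, -59.644, 1.608, -28.119, 0.012, 0.009, 0.0], 'eef_pos': [0.202, 0.643, 0.226], 'tool_rot': [-0.0, 0.152, 0.988, -0.001], 'contact_force': [-0.45, 0.125, -0.335], 'torque': [0.006, -0.004, -0.035], 'grasp_force': 0.0, 'gripper_width': 0.996}
scene [ 1.331 -0.396  1.035] [-0.62  0.22 -0.75]
side [0.227 0.489 0.584] [ 0.37 -0.71 -0.6 ]
{'intrinsics': array([[282.70871601,   0.        , 255.65596553],
       [  0.        , 282.70871601, 192.24750904],
       [  0.        ,   0.        ,   1.        ]]), 'mount': array([[-2.01026517e-04, -9.61406705e-01, -2.75131072e-01,
         6.92945896e-02],
       [ 9.99999720e-01,  5.20136498e-06, -7.48832500e-04,
         3.10903166e-04],
       [ 7.21363644e-04, -2.75131145e-01,  9.61406435e-01,
        -1.47535789e-01],
       [ 0.00000000e+00,  0.00000000e+00,  0.00000000e+00,
         1.00000000e+00]])}
0.025
pics
scene.npz
side.npz
```

View pics/scene0.png

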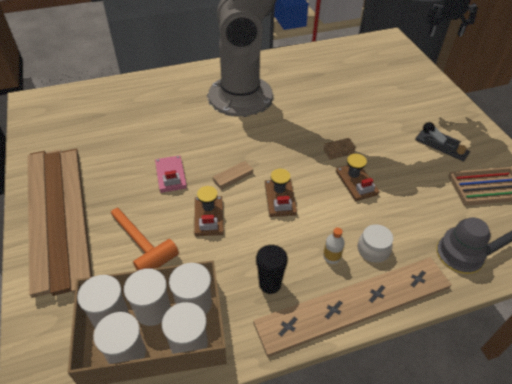

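View pics/side0.png

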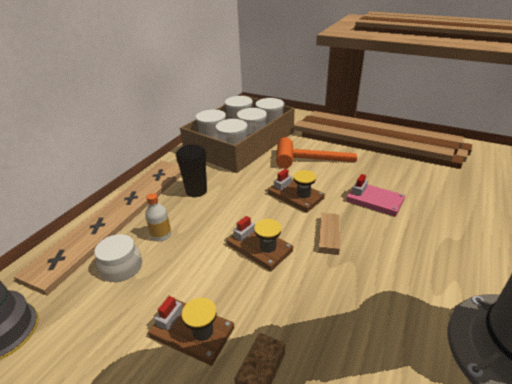

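The scene view shows yellow pads at about (356,161) left, (281,177) middle and (207,195) right, with red tags just in front of them. The pink decoy at (171,172) has no pad. The side view shows the same pads at (200,312), (267,230) and (305,178).

```bash
cat >h.py <<'E'
import numpy as np,cv2
from scipy.spatial.transform import Rotation as Rn
from station import *
def pose(n,o=None):
    c=calibration(n);K=np.array(c["intrinsics"])
    if n=="wrist":
        M=np.array(c["mount"]);q=o["tool_rot"];T=Rn.from_quat([q[1],q[2],q[3],q[0]]).as_matrix()
        return K,T@M[:3,:3],T@M[:3,3]+np.array(o["eef_pos"])
    R,t=np.array(c["R"]),np.array(c["t"]);return K,R.T,-R.T@t
def toplane(uv,z,P):
    K,A,C=P;uv=np.atleast_2d(uv);d=(A@np.linalg.inv(K)@np.c_[uv,np.ones(len(uv))].T).T
    return C+d*((z-C[2])/d[:,2])[:,None]
def blobs(p,d,P,col,z,tol=.006,amin=20):
    h=cv2.cvtColor(p,cv2.COLOR_RGB2HSV)
    if col=="y":m=cv2.inRange(h,(20,150,90),(32,255,255))
    else:m=cv2.inRange(h,(0,150,70),(5,255,255))|cv2.inRange(h,(174,150,70),(180,255,255))
    K,A,C=P
    v,u=np.mgrid[:p.shape[0],:p.shape[1]]
    X=np.stack([(u-K[0,2])/K[0,0]*d,(v-K[1,2])/K[1,1]*d,d],-1)@A.T+C
    m[(abs(X[...,2]-z)>tol)|(d<=0)]=0
    n,l,s,c=cv2.connectedComponentsWithStats(m)
    out=[]
    for i in range(1,n):
        if s[i,4]<amin:continue
        Y=X[l==i];zz=np.median(Y[:,2])
        ct=max(cv2.findContours((l==i).astype(np.uint8),0,2)[0],key=len)
        W=toplane(ct[:,0].astype(float),zz,P)[:,:2]*1000
        (cx,cy),(a,b),th=cv2.minAreaRect(W.astype(np.float32))
        out.append([*np.round([cx,cy,zz*1000,a,b,th],1),s[i,4],*np.round(c[i])])
    return out
E
python3 - <<'E'
from h import *
for n in("scene","side"):
    f=np.load(n+".npz");P=pose(n)
    for col,z in(("y",.076),("r",.060)):
        print(n,col)
        for b in blobs(f["p"],f["d"],P,col,z,.008,10):print([float(x) for x in b])
E
```

```text
scene y
[499.3, 206.0, 76.9, 50.3, 55.3, 45.9, 200.0, 356.0, 161.0]
[490.4, -30.4, 76.7, 45.9, 55.3, 70.4, 204.0, 280.0, 176.0]
[493.5, -246.7, 76.6, 46.5, 51.8, 75.0, 223.0, 207.0, 194.0]
scene r
[368.3, -325.1, 58.9, 16.7, 26.4, 2.3, 39.0, 170.0, 173.0]
[570.4, 207.1, 60.2, 19.5, 36.0, 0.4, 57.0, 366.0, 181.0]
[560.0, -47.4, 59.0, 31.1, 22.0, 72.4, 62.0, 283.0, 198.0]
[561.3, -262.6, 60.1, 29.4, 17.0, 72.4, 62.0, 207.0, 217.0]
side y
[490.1, -245.1, 76.4, 52.8, 55.8, 22.8, 228.0, 304.0, 176.0]
[487.5, -27.8, 76.7, 52.7, 56.8, 25.3, 388.0, 267.0, 228.0]
[497.8, 207.6, 76.9, 55.5, 54.4, 25.9, 788.0, 199.0, 312.0]
side r
[554.9, -257.5, 60.1, 43.1, 18.4, 86.3, 50.0, 283.0, 173.0]
[363.7, -318.1, 60.0, 41.0, 14.3, 79.0, 44.0, 361.0, 178.0]
[554.3, -41.5, 59.2, 36.7, 16.2, 79.5, 70.0, 243.0, 221.0]
[565.1, 212.1, 60.1, 16.2, 35.3, 1.5, 145.0, 166.0, 305.0]
```

Emit:
{"api": "drive_tool", "payload": {"increments": [{"claw":0,"dx":-0.02,"dy":-0.015},{"claw":0,"dx":-0.035,"dy":-0.027},{"claw":0,"dx":-0.035,"dy":-0.027},{"claw":0,"dx":-0.035,"dy":-0.028},{"claw":0,"dx":-0.035,"dy":-0.028},{"claw":0,"dx":-0.035,"dy":-0.028},{"claw":0,"dx":-0.035,"dy":-0.028},{"claw":0,"dx":-0.035,"dy":-0.028},{"claw":0,"dx":-0.035,"dy":-0.028},{"claw":0,"dx":-0.035,"dy":-0.028},{"claw":0,"dx":-0.035,"dy":-0.028},{"claw":0,"dx":-0.035,"dy":-0.028},{"claw":0,"dx":-0.008,"dy":-0.006},{"claw":0},{"claw":0}], "newtons": 40}}

```text
schema error: expected keys claw, dx, dy, dz, wx, wy, wz
```

```bash
cat >look.py <<'E'
from h import *
import sys
o=get_obs();p,d=read_camera("wrist");P=pose("wrist",o)
print(o["t"],np.round(o["eef_pos"],4),np.round(o["contact_force"],2),np.round(o["q"],2),o["gripper_width"])
for col,z in(("y",.076),("r",.058)):
    for b in blobs(p,d,P,col,z,.01,100):print(col,[float(x) for x in b])
if len(sys.argv)>1:cv2.imwrite(f"pics/{sys.argv[1]}.png",p[...,::-1])
E
python3 look.py w1
```

```text
0.1 [0.2024 0.6434 0.2256] [-0.2   0.1   0.14] [-1.37  0.48  0.02  1.56 -0.01  1.11 -0.08] 1.0029275843506729
```

View pics/w1.png

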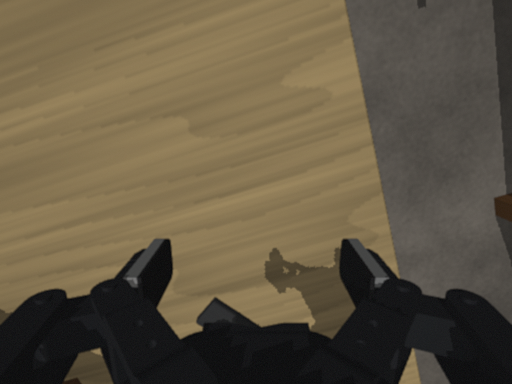

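The picture shows only bare table and the open fingers, at about (150,260) and (365,260). The move was refused because every row needs all seven keys, so I'm resending it in full.

Emit:
{"api": "drive_tool", "payload": {"increments": [{"claw":0,"dx":-0.02,"dy":-0.015,"dz":0,"wx":0,"wy":0,"wz":0},{"claw":0,"dx":-0.035,"dy":-0.027,"dz":0,"wx":0,"wy":0,"wz":0},{"claw":0,"dx":-0.035,"dy":-0.027,"dz":0,"wx":0,"wy":0,"wz":0},{"claw":0,"dx":-0.035,"dy":-0.028,"dz":0,"wx":0,"wy":0,"wz":0},{"claw":0,"dx":-0.035,"dy":-0.028,"dz":0,"wx":0,"wy":0,"wz":0},{"claw":0,"dx":-0.035,"dy":-0.028,"dz":0,"wx":0,"wy":0,"wz":0},{"claw":0,"dx":-0.035,"dy":-0.028,"dz":0,"wx":0,"wy":0,"wz":0},{"claw":0,"dx":-0.035,"dy":-0.028,"dz":0,"wx":0,"wy":0,"wz":0},{"claw":0,"dx":-0.035,"dy":-0.028,"dz":0,"wx":0,"wy":0,"wz":0},{"claw":0,"dx":-0.035,"dy":-0.028,"dz":0,"wx":0,"wy":0,"wz":0},{"claw":0,"dx":-0.035,"dy":-0.028,"dz":0,"wx":0,"wy":0,"wz":0},{"claw":0,"dx":-0.035,"dy":-0.028,"dz":0,"wx":0,"wy":0,"wz":0},{"claw":0,"dx":-0.008,"dy":-0.005,"dz":0,"wx":0,"wy":0,"wz":0},{"claw":0,"dx":0,"dy":0,"dz":0,"wx":0,"wy":0,"wz":0},{"claw":0,"dx":0,"dy":0,"dz":0,"wx":0,"wy":0,"wz":0}], "newtons": 40}}

```text
t: 2.02
eef_pos: [0.4978, 0.2105, 0.2263]
tool_rot: [-0.0, 0.151, 0.989, 0.0]
contact_force: [-0.5, -0.2, 1.3]
gripper_width: 0.003
grasp_force: 0.0
```

```bash
python3 look.py w2
```

```text
2.025 [0.4978 0.2105 0.2263] [-0.47 -0.17  1.3 ] [-0.7   0.26  0.23  1.89 -0.07  1.    0.82] 0.002690247833063117
y [497.5, 207.8, 76.1, 54.4, 55.4, 72.7, 2069.0, 253.0, 178.0]
y [488.1, -28.7, 76.1, 55.1, 56.6, 9.3, 1790.0, 53.0, 231.0]
r [565.5, 215.2, 59.4, 17.3, 23.6, 7.5, 207.0, 277.0, 226.0]
r [553.4, -40.9, 58.9, 38.3, 18.0, 77.3, 318.0, 78.0, 274.0]
```

View pics/w2.png

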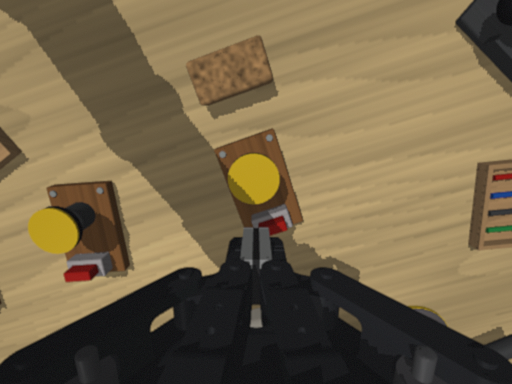

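The wrist view shows the left pad at (253,178) and the middle pad at (53,231), with the shut fingertips at (255,240). The measured positions agree to within 2 mm, so I'm going down on the left pad.

Emit:
{"api": "drive_tool", "payload": {"increments": [{"claw":0,"dx":-0.001,"dy":-0.003,"dz":0.03,"wx":0,"wy":0,"wz":0},{"claw":0,"dx":0,"dy":0,"dz":0.04,"wx":0,"wy":0,"wz":0},{"claw":0,"dx":0,"dy":0,"dz":0.03,"wx":0,"wy":0,"wz":0},{"claw":0,"dx":0,"dy":0,"dz":0.016,"wx":0,"wy":0,"wz":0},{"claw":0,"dx":0,"dy":0,"dz":0,"wx":0,"wy":0,"wz":0},{"claw":0,"dx":0,"dy":0,"dz":0,"wx":0,"wy":0,"wz":0},{"claw":0,"dx":0,"dy":0,"dz":0,"wx":0,"wy":0,"wz":0}]}}

```text
t: 2.95
eef_pos: [0.4995, 0.2063, 0.1117]
tool_rot: [0.001, 0.152, 0.988, 0.001]
contact_force: [0.1, -0.3, 0.2]
gripper_width: 0.001
grasp_force: 0.0
```

Emit:
{"api": "drive_tool", "payload": {"increments": [{"claw":0,"dx":0,"dy":0,"dz":0.003,"wx":0,"wy":0,"wz":0},{"claw":0,"dx":0,"dy":0,"dz":0.003,"wx":0,"wy":0,"wz":0},{"claw":0,"dx":0,"dy":0,"dz":0.003,"wx":0,"wy":0,"wz":0},{"claw":0,"dx":0,"dy":0,"dz":0.003,"wx":0,"wy":0,"wz":0},{"claw":0,"dx":0,"dy":0,"dz":0,"wx":0,"wy":0,"wz":0},{"claw":0,"dx":0,"dy":0,"dz":0,"wx":0,"wy":0,"wz":0}]}}

```text
t: 3.7
eef_pos: [0.4988, 0.2058, 0.0985]
tool_rot: [-0.0, 0.152, 0.988, -0.0]
contact_force: [-0.2, -0.3, -0.0]
gripper_width: 0.003
grasp_force: 0.0
```

Emit:
{"api": "drive_tool", "payload": {"increments": [{"claw":0,"dx":0,"dy":0,"dz":0.002,"wx":0,"wy":0,"wz":0},{"claw":0,"dx":0,"dy":0,"dz":0.002,"wx":0,"wy":0,"wz":0},{"claw":0,"dx":0,"dy":0,"dz":0,"wx":0,"wy":0,"wz":0},{"claw":0,"dx":0,"dy":0,"dz":0,"wx":0,"wy":0,"wz":0}]}}

```text
t: 4.2
eef_pos: [0.4987, 0.2058, 0.0945]
tool_rot: [-0.0, 0.152, 0.988, 0.0]
contact_force: [0.1, 0.5, -0.8]
gripper_width: 0.002
grasp_force: 0.0
```

```bash
python3 look.py w3
```

```text
4.2 [0.4987 0.2058 0.0945] [ 0.11  0.51 -0.75] [-0.67  0.43  0.2   2.   -0.12  0.72  0.88] 0.002080668192516916
y [494.0, 209.4, 76.0, 55.7, 47.8, 69.4, 4228.0, 259.0, 213.0]
r [554.0, -32.8, 52.7, 7.5, 21.3, 31.8, 102.0, 4.0, 353.0]
```

View pics/w3.png

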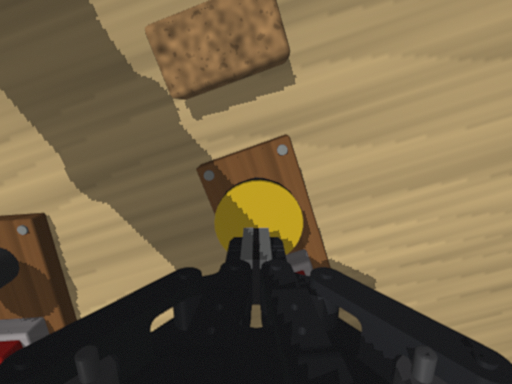

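The left pad is at (259,213) with the fingertips over it, and its top still reads 76.0 mm, so there is no contact yet. I'll keep going down in small steps.

Emit:
{"api": "drive_tool", "payload": {"increments": [{"claw":0,"dx":0,"dy":0,"dz":0.002,"wx":0,"wy":0,"wz":0},{"claw":0,"dx":0,"dy":0,"dz":0.002,"wx":0,"wy":0,"wz":0},{"claw":0,"dx":0,"dy":0,"dz":0,"wx":0,"wy":0,"wz":0},{"claw":0,"dx":0,"dy":0,"dz":0,"wx":0,"wy":0,"wz":0}]}}

```text
t: 4.75
eef_pos: [0.4987, 0.2058, 0.0905]
tool_rot: [-0.0, 0.152, 0.988, -0.0]
contact_force: [0.0, -0.3, 0.3]
gripper_width: -0.002
grasp_force: 0.0
```

```bash
cat >m.py <<'E'
from h import *
f=[];z=[]
for i in range(6):
    o=get_obs();f.append(o["contact_force"]);p,d=read_camera("wrist")
    z+=[b[2] for b in blobs(p,d,pose("wrist",o),"y",.07,.015,1000)]
print(o["t"],np.round(o["eef_pos"],4),"F",np.round(np.mean(f,0),2),np.round(np.std(f,0),2),"padz",[float(x) for x in z],"q",np.round(o["q"],2))
E
python3 m.py
```

```text
5.0 [0.4988 0.2058 0.0905] F [ 0.35 -0.1  -0.02] [0.43 0.45 0.57] padz [76.0, 76.1, 76.1, 76.0, 76.0, 76.1] q [-0.66  0.44  0.2   2.01 -0.13  0.71  0.88]
```

```bash
python3 - <<'E'
from h import *
o=get_obs();p,d=read_camera("wrist");K,A,C=pose("wrist",o)
for v in range(205,262,4):
    for u in (248,262):
        X=A@(np.linalg.inv(K)@[u,v,1]*d[v,u])+C
        print(u,v,p[v,u],np.round((X-np.array(o["eef_pos"]))*1000,1),round(X[2]*1000,1))
cv2.imwrite("pics/w4.png",cv2.resize(p[150:300,150:360,::-1],None,fx=3,fy=3))
E
```

```text
248 205 [191 159  31] [-15.5   0.2 -14.6] 75.9
262 205 [192 161  34] [-12.9   8.3 -14.8] 75.8
248 209 [193 160  34] [-12.9  -0.6 -15.1] 75.4
262 209 [193 161  35] [-10.3   7.5 -15.3] 75.2
248 213 [194 161  35] [-10.8  -1.3 -14. ] 76.5
262 213 [192 160  32] [ -8.    6.8 -14.7] 75.8
248 217 [188 157  32] [ -8.5  -2.  -13.7] 76.8
262 217 [193 161  34] [ -5.5   6.  -14.7] 75.8
248 221 [135 113  27] [ -5.2  -3.1 -15.8] 74.8
262 221 [192 161  35] [ -3.3   5.3 -14.1] 76.5
248 225 [117  98  22] [ -3.3  -3.7 -14.2] 76.3
262 225 [193 161  32] [ -0.6   4.5 -14.5] 76.1
248 229 [64 65 67] [-10.1  -0.9   9. ] 99.6
262 229 [85 87 90] [-8.8  6.5 11.2] 101.7
248 233 [59 59 58] [-11.4  -0.2  17.2] 107.7
262 233 [87 88 86] [-8.9  6.4 16.3] 106.9
248 237 [59 59 59] [-11.   -0.2  21. ] 111.5
262 237 [87 88 86] [-8.7  6.2 20.5] 111.0
248 241 [60 60 58] [-10.5  -0.3  24.5] 115.0
262 241 [87 88 87] [-8.8  6.1 25.2] 115.7
248 245 [59 59 59] [-10.5  -0.2  28.8] 119.4
262 245 [87 87 87] [-8.8  6.  29.2] 119.7
248 249 [61 61 61] [-10.2  -0.2  32.2] 122.7
262 249 [88 88 87] [-8.7  5.9 32.9] 123.5
248 253 [59 60 59] [-10.3  -0.   36.2] 126.7
262 253 [58 58 58] [-8.9  5.9 36.9] 127.4
248 257 [60 59 59] [-10.6   0.2  40.4] 130.9
262 257 [59 59 59] [-8.6  5.8 39.9] 130.4
248 261 [78 79 78] [-10.3   0.2  43.2] 133.7
262 261 [84 84 83] [-7.8  5.5 41.7] 132.2
```

View pics/w4.png

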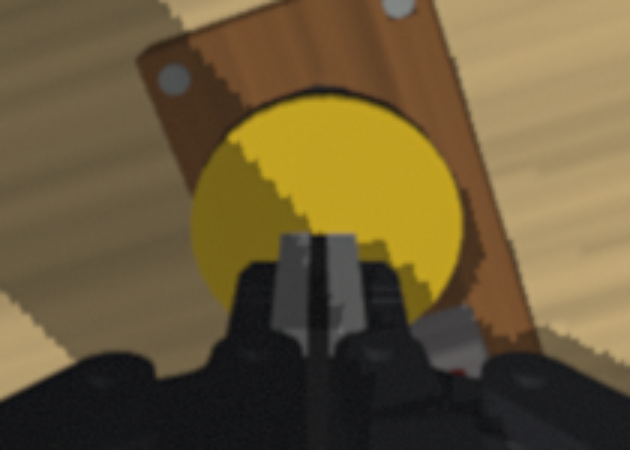

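The crop shows the fingertips ending at about (318,235) over the pad. By depth they end roughly 20 mm above it, so the shut tips reach less far ahead of the TCP than I assumed. I'll continue down in checked steps.

Emit:
{"api": "drive_tool", "payload": {"increments": [{"claw":0,"dx":0,"dy":0,"dz":0.003,"wx":0,"wy":0,"wz":0},{"claw":0,"dx":0,"dy":0,"dz":0.003,"wx":0,"wy":0,"wz":0},{"claw":0,"dx":0,"dy":0,"dz":0.002,"wx":0,"wy":0,"wz":0},{"claw":0,"dx":0,"dy":0,"dz":0,"wx":0,"wy":0,"wz":0},{"claw":0,"dx":0,"dy":0,"dz":0,"wx":0,"wy":0,"wz":0}]}}

```text
t: 5.72
eef_pos: [0.4988, 0.2058, 0.0825]
tool_rot: [0.0, 0.152, 0.988, 0.0]
contact_force: [0.6, 0.2, -0.0]
gripper_width: 0.001
grasp_force: 0.0
```

```bash
python3 m.py
```

```text
5.975 [0.4988 0.2059 0.0826] F [ 0.13  0.02 -0.03] [0.8  0.27 0.35] padz [76.0, 76.0, 76.0, 76.0, 76.1, 76.1] q [-0.66  0.45  0.19  2.01 -0.13  0.69  0.88]
```

Emit:
{"api": "drive_tool", "payload": {"increments": [{"claw":0,"dx":0,"dy":0,"dz":0.003,"wx":0,"wy":0,"wz":0},{"claw":0,"dx":0,"dy":0,"dz":0.003,"wx":0,"wy":0,"wz":0},{"claw":0,"dx":0,"dy":0,"dz":0,"wx":0,"wy":0,"wz":0},{"claw":0,"dx":0,"dy":0,"dz":0,"wx":0,"wy":0,"wz":0}]}}

```text
t: 6.52
eef_pos: [0.4987, 0.2058, 0.0764]
tool_rot: [-0.0, 0.152, 0.988, -0.0]
contact_force: [0.5, -0.0, 0.7]
gripper_width: 0.0
grasp_force: 0.0
```

```bash
python3 m.py
```

```text
6.775 [0.4988 0.2058 0.0766] F [ 0.23 -0.07 -0.24] [0.24 0.15 0.62] padz [76.0, 76.1, 76.0, 76.0, 76.1, 76.0] q [-0.66  0.46  0.19  2.01 -0.13  0.68  0.88]
```

Emit:
{"api": "drive_tool", "payload": {"increments": [{"claw":0,"dx":0,"dy":0,"dz":0.003,"wx":0,"wy":0,"wz":0},{"claw":0,"dx":0,"dy":0,"dz":0.003,"wx":0,"wy":0,"wz":0},{"claw":0,"dx":0,"dy":0,"dz":0,"wx":0,"wy":0,"wz":0},{"claw":0,"dx":0,"dy":0,"dz":0,"wx":0,"wy":0,"wz":0}]}}

```text
t: 7.32
eef_pos: [0.4987, 0.2059, 0.0705]
tool_rot: [-0.0, 0.152, 0.988, 0.0]
contact_force: [-0.7, -0.5, 1.6]
gripper_width: 0.001
grasp_force: 0.8
```

```bash
sed -i 's/range(6)/range(4)/' m.py; echo 'cv2.imwrite(f"pics/m{o["t"]:.2f}.png",p[...,::-1])' >>m.py; python3 m.py; ls pics
```

```text
7.475 [0.4987 0.2058 0.0706] F [-0.26 -0.02  1.68] [0.29 0.32 0.62] padz [75.2, 75.2, 75.2, 75.2] q [-0.66  0.47  0.19  2.02 -0.14  0.67  0.89]
m7.47.png
scene0.png
side0.png
w1.png
w2.png
w3.png
w4.png
```

Contact: the pad has dropped 0.8 mm. So the shut tip sits about 5 mm behind the TCP. Pressing about 9 mm more.

Emit:
{"api": "drive_tool", "payload": {"increments": [{"claw":0,"dx":0,"dy":0,"dz":0.003,"wx":0,"wy":0,"wz":0},{"claw":0,"dx":0,"dy":0,"dz":0.003,"wx":0,"wy":0,"wz":0},{"claw":0,"dx":0,"dy":0,"dz":0.003,"wx":0,"wy":0,"wz":0},{"claw":0,"dx":0,"dy":0,"dz":0,"wx":0,"wy":0,"wz":0},{"claw":0,"dx":0,"dy":0,"dz":0,"wx":0,"wy":0,"wz":0},{"claw":0,"dx":0,"dy":0,"dz":0,"wx":0,"wy":0,"wz":0}]}}

```text
t: 8.28
eef_pos: [0.4989, 0.2059, 0.0618]
tool_rot: [0.0, 0.152, 0.988, 0.0]
contact_force: [-1.6, -0.3, 8.4]
gripper_width: 0.003
grasp_force: 3.8
```

```bash
python3 m.py
```

```text
8.425 [0.4988 0.2059 0.0618] F [-2.12 -0.54  8.14] [0.65 0.25 0.57] padz [66.5, 66.5, 66.5, 66.5] q [-0.65  0.48  0.18  2.02 -0.14  0.65  0.89]
```

At 9.5 mm the left pad takes 8.1 N, which makes it the medium spring. On to the middle pad.

Emit:
{"api": "drive_tool", "payload": {"increments": [{"claw":0,"dx":0,"dy":0,"dz":-0.018,"wx":0,"wy":0,"wz":0},{"claw":0,"dx":0,"dy":0,"dz":-0.02,"wx":0,"wy":0,"wz":0},{"claw":0,"dx":-0.006,"dy":-0.022,"dz":0,"wx":0,"wy":0,"wz":0},{"claw":0,"dx":-0.011,"dy":-0.041,"dz":0,"wx":0,"wy":0,"wz":0},{"claw":0,"dx":-0.011,"dy":-0.041,"dz":0,"wx":0,"wy":0,"wz":0},{"claw":0,"dx":-0.011,"dy":-0.041,"dz":0,"wx":0,"wy":0,"wz":0},{"claw":0,"dx":-0.011,"dy":-0.041,"dz":0,"wx":0,"wy":0,"wz":0},{"claw":0,"dx":-0.011,"dy":-0.041,"dz":0,"wx":0,"wy":0,"wz":0},{"claw":0,"dx":0,"dy":0,"dz":0.014,"wx":0,"wy":0,"wz":0},{"claw":0,"dx":0,"dy":0,"dz":0.011,"wx":0,"wy":0,"wz":0},{"claw":0,"dx":0,"dy":0,"dz":0,"wx":0,"wy":0,"wz":0},{"claw":0,"dx":0,"dy":0,"dz":0,"wx":0,"wy":0,"wz":0}]}}

```text
t: 9.98
eef_pos: [0.4889, -0.0279, 0.0745]
tool_rot: [-0.0, 0.151, 0.989, 0.0]
contact_force: [-0.2, -0.5, -0.3]
gripper_width: -0.0
grasp_force: 0.0
```

```bash
python3 m.py; python3 look.py
```

```text
10.125 [ 0.4891 -0.0285  0.0748] F [-0.01 -0.58 -0.37] [0.47 0.31 0.66] padz [76.0, 76.1, 76.0, 76.1] q [-0.26  0.4   0.24  2.13 -0.16  0.63  1.35]
10.175 [ 0.4891 -0.0286  0.0748] [-0.76 -0.24 -0.06] [-0.26  0.4   0.24  2.13 -0.16  0.63  1.35] -0.004181692145224418
y [483.3, -28.0, 76.1, 55.5, 46.4, 75.2, 4382.0, 253.0, 223.0]
r [554.1, -48.6, 59.4, 6.9, 11.5, 72.6, 145.0, 256.0, 319.0]
```

Emit:
{"api": "drive_tool", "payload": {"increments": [{"claw":0,"dx":0,"dy":0,"dz":0.004,"wx":0,"wy":0,"wz":0},{"claw":0,"dx":0,"dy":0,"dz":0.003,"wx":0,"wy":0,"wz":0},{"claw":0,"dx":0,"dy":0,"dz":0.003,"wx":0,"wy":0,"wz":0},{"claw":0,"dx":0,"dy":0,"dz":0.003,"wx":0,"wy":0,"wz":0},{"claw":0,"dx":0,"dy":0,"dz":0,"wx":0,"wy":0,"wz":0},{"claw":0,"dx":0,"dy":0,"dz":0,"wx":0,"wy":0,"wz":0},{"claw":0,"dx":0,"dy":0,"dz":0,"wx":0,"wy":0,"wz":0}]}}

```text
t: 11.1
eef_pos: [0.4892, -0.0289, 0.0622]
tool_rot: [0.0, 0.152, 0.988, 0.0]
contact_force: [-2.7, 1.0, 11.7]
gripper_width: -0.0
grasp_force: 5.9
```

```bash
python3 m.py
```

```text
11.25 [ 0.4892 -0.0289  0.0622] F [-2.34  0.52 11.75] [0.34 0.54 0.56] padz [67.0, 66.9, 66.9, 67.0] q [-0.25  0.42  0.23  2.14 -0.17  0.6   1.36]
```

The middle pad takes 11.8 N at 9 mm, so it's the stiffest. On to the right pad.

Emit:
{"api": "drive_tool", "payload": {"increments": [{"claw":0,"dx":0,"dy":0,"dz":-0.018,"wx":0,"wy":0,"wz":0},{"claw":0,"dx":0,"dy":0,"dz":-0.02,"wx":0,"wy":0,"wz":0},{"claw":0,"dx":-0.008,"dy":-0.021,"dz":0,"wx":0,"wy":0,"wz":0},{"claw":0,"dx":-0.012,"dy":-0.037,"dz":0,"wx":0,"wy":0,"wz":0},{"claw":0,"dx":-0.012,"dy":-0.037,"dz":0,"wx":0,"wy":0,"wz":0},{"claw":0,"dx":-0.012,"dy":-0.037,"dz":0,"wx":0,"wy":0,"wz":0},{"claw":0,"dx":-0.012,"dy":-0.037,"dz":0,"wx":0,"wy":0,"wz":0},{"claw":0,"dx":-0.012,"dy":-0.037,"dz":0,"wx":0,"wy":0,"wz":0},{"claw":0,"dx":0,"dy":0,"dz":0.014,"wx":0,"wy":0,"wz":0},{"claw":0,"dx":0,"dy":0,"dz":0.011,"wx":0,"wy":0,"wz":0},{"claw":0,"dx":0,"dy":0,"dz":0,"wx":0,"wy":0,"wz":0},{"claw":0,"dx":0,"dy":0,"dz":0,"wx":0,"wy":0,"wz":0}]}}

```text
t: 12.8
eef_pos: [0.4921, -0.2449, 0.0744]
tool_rot: [-0.0, 0.151, 0.989, 0.0]
contact_force: [-0.1, -0.1, -0.1]
gripper_width: -0.004
grasp_force: 0.0
```

```bash
python3 m.py; python3 look.py
```

```text
12.95 [ 0.4923 -0.2456  0.0749] F [-0.19  0.37  0.17] [0.26 0.36 0.19] padz [76.0, 76.0, 76.0, 76.0] q [ 0.13  0.48  0.27  2.   -0.2   0.69  1.8 ]
13.0 [ 0.4922 -0.2457  0.0749] [ 0.25 -0.3  -0.06] [ 0.14  0.48  0.27  2.   -0.2   0.69  1.8 ] -0.00032427226704915754
y [485.6, -243.9, 76.0, 55.4, 46.1, 73.5, 4510.0, 254.0, 221.0]
r [365.9, -323.5, 60.2, 33.4, 13.5, 85.6, 1751.0, 41.0, 56.0]
r [556.8, -265.9, 60.4, 6.2, 10.6, 72.6, 123.0, 256.0, 320.0]
```

Emit:
{"api": "drive_tool", "payload": {"increments": [{"claw":0,"dx":0,"dy":0,"dz":0.004,"wx":0,"wy":0,"wz":0},{"claw":0,"dx":0,"dy":0,"dz":0.003,"wx":0,"wy":0,"wz":0},{"claw":0,"dx":0,"dy":0,"dz":0.003,"wx":0,"wy":0,"wz":0},{"claw":0,"dx":0,"dy":0,"dz":0.003,"wx":0,"wy":0,"wz":0},{"claw":0,"dx":0,"dy":0,"dz":0,"wx":0,"wy":0,"wz":0},{"claw":0,"dx":0,"dy":0,"dz":0,"wx":0,"wy":0,"wz":0},{"claw":0,"dx":0,"dy":0,"dz":0,"wx":0,"wy":0,"wz":0}]}}

```text
t: 13.92
eef_pos: [0.4922, -0.246, 0.0617]
tool_rot: [0.0, 0.152, 0.988, -0.0]
contact_force: [1.4, -0.0, 4.6]
gripper_width: -0.006
grasp_force: 1.9
```

```bash
python3 m.py
```

```text
14.075 [ 0.4922 -0.246   0.0617] F [ 1.44 -0.04  4.  ] [0.54 0.61 0.77] padz [66.4, 66.4, 66.4, 66.4] q [ 0.14  0.5   0.27  2.   -0.21  0.66  1.81]
```

The right pad takes 4.0 N at 9.6 mm, so it's the softest. Moving above its tag at about (559, -260) mm, which is 70 mm from the pad along the stand as it should be.

Emit:
{"api": "drive_tool", "payload": {"increments": [{"claw":0,"dx":0,"dy":0,"dz":-0.018,"wx":0,"wy":0,"wz":0},{"claw":0,"dx":0,"dy":0,"dz":-0.02,"wx":0,"wy":0,"wz":0},{"claw":0,"dx":-0.018,"dy":0.002,"dz":0,"wx":0,"wy":0,"wz":0},{"claw":0,"dx":-0.025,"dy":0.003,"dz":0,"wx":0,"wy":0,"wz":0},{"claw":0,"dx":-0.025,"dy":0.002,"dz":0,"wx":0,"wy":0,"wz":0},{"claw":0,"dx":0,"dy":0,"dz":0.018,"wx":0,"wy":0,"wz":0},{"claw":0,"dx":0,"dy":0,"dz":0.016,"wx":0,"wy":0,"wz":0},{"claw":0,"dx":0,"dy":0,"dz":0,"wx":0,"wy":0,"wz":0},{"claw":0,"dx":0,"dy":0,"dz":0,"wx":0,"wy":0,"wz":0}]}}

```text
t: 15.25
eef_pos: [0.558, -0.2597, 0.0654]
tool_rot: [-0.0, 0.152, 0.988, 0.0]
contact_force: [0.4, 0.5, 0.3]
gripper_width: -0.0
grasp_force: 0.0
```

```bash
python3 look.py w5; python3 - <<'E'
from h import *
p,d=read_camera("side");cv2.imwrite("pics/s5.png",cv2.resize(p[130:240,220:370,::-1],None,fx=4,fy=4))
for c,z in(("y",.076),("r",.06)):
    for b in blobs(p,d,pose("side"),c,z,.01,10):print(c,[float(x) for x in b])
E
```

```text
15.25 [ 0.558  -0.2597  0.0654] [0.45 0.48 0.33] [ 0.14  0.58  0.27  1.84 -0.21  0.75  1.79] -0.0003512995051499087
y [490.9, -245.4, 76.2, 55.6, 55.5, 72.5, 11700.0, 241.0, 110.0]
r [554.5, -261.9, 59.2, 33.7, 16.4, 82.6, 793.0, 249.0, 227.0]
y [490.4, -245.1, 76.3, 52.9, 55.1, 24.8, 227.0, 304.0, 176.0]
y [488.0, -29.2, 76.7, 52.6, 53.9, 25.4, 371.0, 267.0, 228.0]
y [497.8, 208.0, 76.9, 54.0, 56.1, 35.3, 789.0, 199.0, 312.0]
r [555.4, -257.1, 59.4, 46.0, 18.4, 85.5, 52.0, 283.0, 173.0]
r [363.7, -317.3, 58.9, 15.1, 42.5, 7.6, 50.0, 361.0, 179.0]
r [553.7, -40.5, 58.8, 39.0, 17.4, 78.2, 76.0, 244.0, 222.0]
r [564.9, 212.7, 59.6, 17.4, 36.5, 2.6, 156.0, 166.0, 305.0]
```

View pics/s5.png

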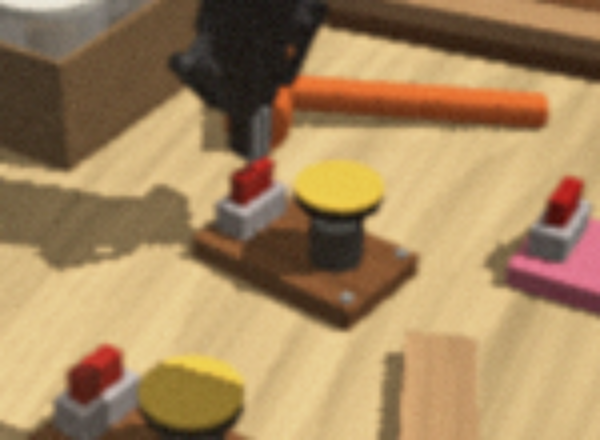

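View pics/w5.png

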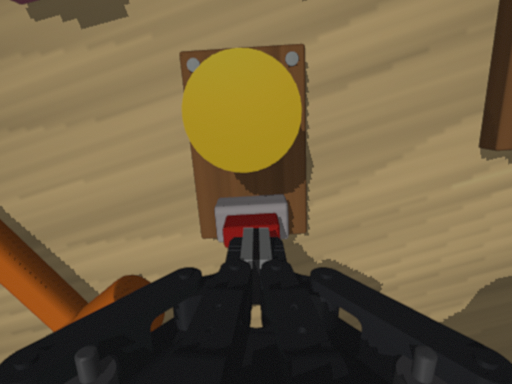

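The side crop shows the shut fingertips (258,135) right above the right tag (252,180). The wrist view has them centred on the tag at (250,228). Pushing down.

Emit:
{"api": "drive_tool", "payload": {"increments": [{"claw":0,"dx":0,"dy":0,"dz":0.004,"wx":0,"wy":0,"wz":0},{"claw":0,"dx":0,"dy":0,"dz":0.004,"wx":0,"wy":0,"wz":0},{"claw":0,"dx":0,"dy":0,"dz":0.003,"wx":0,"wy":0,"wz":0},{"claw":0,"dx":0,"dy":0,"dz":0.003,"wx":0,"wy":0,"wz":0},{"claw":0,"dx":0,"dy":0,"dz":0.003,"wx":0,"wy":0,"wz":0},{"claw":0,"dx":0,"dy":0,"dz":0,"wx":0,"wy":0,"wz":0}]}}

```text
t: 16.1
eef_pos: [0.5588, -0.2597, 0.0482]
tool_rot: [-0.0, 0.152, 0.988, -0.0]
contact_force: [0.5, 0.2, 0.4]
gripper_width: 0.0
grasp_force: 0.0
```

Emit:
{"api": "drive_tool", "payload": {"increments": [{"claw":0,"dx":0,"dy":0,"dz":0.003,"wx":0,"wy":0,"wz":0},{"claw":0,"dx":0,"dy":0,"dz":0.003,"wx":0,"wy":0,"wz":0},{"claw":0,"dx":0,"dy":0,"dz":0.002,"wx":0,"wy":0,"wz":0},{"claw":0,"dx":0,"dy":0,"dz":0,"wx":0,"wy":0,"wz":0},{"claw":0,"dx":0,"dy":0,"dz":0,"wx":0,"wy":0,"wz":0}]}}

```text
t: 16.73
eef_pos: [0.5587, -0.2596, 0.0403]
tool_rot: [-0.0, 0.152, 0.988, 0.0]
contact_force: [-0.2, 0.2, 0.3]
gripper_width: -0.0
grasp_force: 0.0
```

```bash
python3 - <<'E'
from h import *
o=get_obs();print(o["eef_pos"],o["contact_force"])
for n in("wrist","side"):
    p,d=read_camera(n);P=pose(n,o)
    for b in blobs(p,d,P,"r",.053,.014,10):print(n,[float(x) for x in b])
    if n=="wrist":cv2.imwrite("pics/w6.png",p[...,::-1])
    else:cv2.imwrite("pics/s6.png",cv2.resize(p[130:200,250:340,::-1],None,fx=6,fy=6))
E
```

```text
[ 0.55868274 -0.25962835  0.04025744] [-0.19926699  0.207942    0.27534773]
wrist [556.5, -248.2, 44.4, 5.6, 4.8, 72.5, 79.0, 274.0, 232.0]
wrist [555.0, -272.3, 44.5, 11.8, 14.0, 72.5, 272.0, 229.0, 238.0]
side [363.7, -314.0, 58.0, 15.1, 52.0, 4.5, 62.0, 361.0, 180.0]
side [552.3, -39.3, 57.5, 24.3, 40.3, 28.4, 91.0, 244.0, 223.0]
side [563.0, 213.3, 59.2, 21.4, 38.9, 1.8, 192.0, 167.0, 306.0]
```

View pics/s6.png

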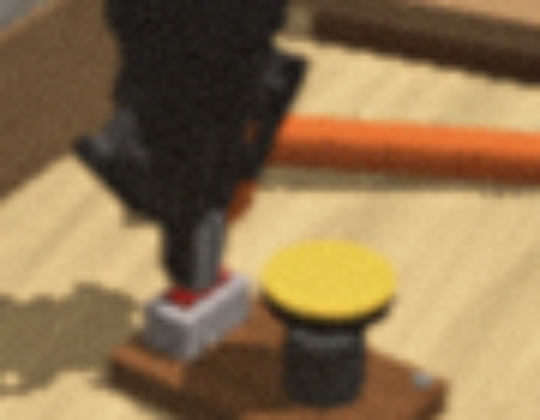

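The side crop shows the tag (200,293) nearly flush in its holder, and the wrist depth gives its top at 44.4 mm. One more light press will seat it and confirm contact force.

Emit:
{"api": "drive_tool", "payload": {"increments": [{"claw":0,"dx":0,"dy":0,"dz":0.001,"wx":0,"wy":0,"wz":0},{"claw":0,"dx":0,"dy":0,"dz":0.001,"wx":0,"wy":0,"wz":0},{"claw":0,"dx":0,"dy":0,"dz":0,"wx":0,"wy":0,"wz":0},{"claw":0,"dx":0,"dy":0,"dz":0,"wx":0,"wy":0,"wz":0}]}}

```text
t: 17.32
eef_pos: [0.5588, -0.2597, 0.0392]
tool_rot: [0.0, 0.152, 0.988, 0.0]
contact_force: [-2.6, 1.4, 8.1]
gripper_width: 0.005
grasp_force: 3.8
```

Firm contact at 8 N, so the tag is bottomed. Drawing back straight up.

Emit:
{"api": "drive_tool", "payload": {"increments": [{"claw":0,"dx":0,"dy":0,"dz":-0.01,"wx":0,"wy":0,"wz":0},{"claw":0,"dx":0,"dy":0,"dz":-0.03,"wx":0,"wy":0,"wz":0},{"claw":0,"dx":0,"dy":0,"dz":-0.04,"wx":0,"wy":0,"wz":0},{"claw":0,"dx":0,"dy":0,"dz":-0.04,"wx":0,"wy":0,"wz":0},{"claw":0,"dx":0.03,"dy":0,"dz":-0.03,"wx":0,"wy":0,"wz":0},{"claw":0,"dx":0.03,"dy":0,"dz":0,"wx":0,"wy":0,"wz":0},{"claw":0,"dx":0,"dy":0,"dz":0,"wx":0,"wy":0,"wz":0},{"claw":0,"dx":0,"dy":0,"dz":0,"wx":0,"wy":0,"wz":0},{"claw":0,"dx":0,"dy":0,"dz":0,"wx":0,"wy":0,"wz":0}]}}

```text
t: 18.45
eef_pos: [0.5023, -0.2417, 0.1883]
tool_rot: [0.0, 0.152, 0.988, -0.0]
contact_force: [0.1, -0.1, 0.7]
gripper_width: 0.002
grasp_force: 0.0
```

```bash
python3 - <<'E'
from h import *
o=get_obs();print(o["eef_pos"],o["contact_force"])
ok=0
for n in("wrist","side"):
    p,d=read_camera(n);P=pose(n,o)
    for c,z in(("r",.052),("y",.07)):
        for b in blobs(p,d,P,c,z,.014,15):
            print(n,c,[float(x) for x in b]); ok|=(n=="wrist" and c=="r" and 43<b[2]<46)
print(ok)
if ok: print(hand_in())
E
```

```text
[ 0.50233696 -0.24172571  0.18831661] [ 0.14435139 -0.0838145   0.67750692]
wrist r [365.9, -323.9, 60.2, 33.2, 13.3, 85.1, 582.0, 123.0, 69.0]
wrist r [553.1, -50.6, 58.8, 43.4, 16.5, 75.4, 631.0, 453.0, 174.0]
wrist r [557.0, -262.7, 43.4, 31.3, 12.3, 77.3, 89.0, 248.0, 228.0]
wrist y [488.2, -31.5, 76.0, 53.2, 55.7, 86.5, 3372.0, 481.0, 101.0]
wrist y [490.6, -245.6, 76.1, 54.8, 55.9, 72.6, 2725.0, 248.0, 176.0]
side r [557.3, -260.5, 44.4, 29.1, 10.7, 78.4, 27.0, 282.0, 177.0]
side r [363.2, -314.7, 58.6, 14.2, 54.9, 4.5, 64.0, 361.0, 180.0]
side r [552.9, -40.3, 56.5, 24.4, 40.5, 28.4, 111.0, 243.0, 223.0]
side r [563.1, 213.3, 58.8, 21.6, 39.4, 1.8, 204.0, 167.0, 307.0]
side y [490.4, -245.0, 76.4, 53.1, 55.1, 24.8, 227.0, 304.0, 176.0]
side y [488.1, -29.1, 76.8, 52.7, 53.8, 25.4, 373.0, 268.0, 228.0]
side y [497.9, 208.2, 76.9, 54.2, 55.8, 32.7, 792.0, 199.0, 312.0]
1
the job is handed in; nothing more can be done
None
```

The right pad was softest (about 4 N, against 8 N left and 12 N middle at 9–10 mm); its tag is fully down, the other two tags stand, all pads sprung back, and the job is handed in at about 18.5 s with no verdict shown.

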